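# Empty the dip tray of a parts-cleaning jar

## Robot

A 7-joint arm with a two-finger parallel gripper is mounted at the origin on the work surface. World frame = base frame: x ahead of the robot, y to its left, z up, the work surface at z = 0. Lengths are in mm, angles in rad, forces in N, time in s.
With the tool pointing down it reaches from about 400 to 850 mm from the base axis. Payload 6.9 kg.
Tool frame: the origin (TCP) lies at the very end of the fingers, on their centre line; the grasp point (between the pads) lies 19 mm behind it (manip.grip_point_offset is the z of the grasp point in the tool frame, in mm); z points along the fingers, y is the direction in which the jaws open and shut (so a half turn about z gives the same grasp; the last joint's range is limited). The gripper opens to 85 mm and grips with 20 to 120 N. Pads are 22 mm wide; open, the fingers measure 114 mm over their backs; the gripper's body (76 mm by 85 mm) begins 54 mm behind the grasp point. The pads swing forward as they close: fully open they stand 13 mm farther back than shut.
Start: joints at [1.369, 0.507, -0.238, 1.5, 0.126, 1.149, -0.155], TCP at [189.322, -595.624, 231.275] pointing down, gripper open.
Joint ranges: [-3.08, 3.08], [-0.24, 2.05], [-1.43, 1.35], [0, 2.5], [-1.52, 4.66], [0.17, 1.96], [-2.89, 2.89]. Speed limits (rad/s): [2.39, 2.39, 3.14, 3.14, 3.14, 3.14, 3.14].

## Interface

Orientations are given as a unit quaternion [x, y, z, w].
In Python, from station import manip, eyes, workorder gives the robot as it stands.
- The arm moves only by the tool play_rows, never from a script. Its argument "increments" is a list of rows, each a list of 7 numbers: the turn, a rotation vector about the tool's x, y, z in rad, then the shift along the tool's x, y, z in mm, then the opening, from 0 (shut) to 1 (fully open). In form: [[wx, wy, wz, dx, dy, dz, gripper], ...]. A call has 1 to 5 rows; each row shifts and turns the commanded pose from where the row before left it, along the tool's axes as they then stand; what a row does not reach is not made up. A row lasts 1/12 s, in which the tool goes at most 41.7 mm and 7.16 degrees, less where a joint would pass 70% of its speed; a pose out of reach is approached as far as the arm can. A call is refused whole if a number of a shift passes 41.7 or a number of a turn 0.125, either way. A call with a gripper value outside its range is refused whole. The fingers move at their own pace and stop on an object; "grip_force" is the grip in N (left out, the last holds). Time passes only in rows, so rows that do not move let the fingers close. It gives the time, the measured TCP pose, the force and the opening at its end, in the units of the state.
- manip.get_state(): the state, without advancing time (a new reading comes with each control period).
- eyes.grab_frame(name): name is "scene" or "top" or "wrist"; returns a dict with "pixels" (400x640x3 uint8, red, green, blue), "vertical_fov" (degrees; the focal length in pixels is half the picture's height over the tangent of half this angle, whatever the lens; pixels are square), "cx", "cy" (the principal point, pixels), "k1" (the pictures are not rectified: a ray, as slopes to the right and down, at radius r is drawn at 1 + k1 r^2 times it, then the intrinsics apply), "T" (4x4, takes a point from camera to world coordinates); the wrist camera has in their place "T_tool_cam" (4x4, takes a point from camera to tool coordinates, whose origin is the TCP and whose axes are the flange's). Camera axes: x right, y down, z forward; pixel columns grow to the right and rows downward; lengths in mm; the calibration is good to about 2 mm. A picture is of the moment at which its call begins: read the wrist's pose just before it. There is no depth.
- workorder.hand_in(): hands the job in, once; it reports no verdict.
The state is a dict: "time_s": time; "joint_positions": joint angles; "joint_velocities": joint speeds; "tau": joint torques, N m; "tool_pos": TCP position; "eef_rot": TCP orientation; "ft_force": force on the tool from outside, world axes, zero at the start; "moment": the same for the moment, N m; "gripper_width": finger opening in mm.
Only numpy, scipy, OpenCV 4.12 (cv2) and the standard library are available. Lean on these libraries where they do the work, as an engineer would, in place of code of your own. Each camera call takes 0.05 s, during which the arm holds its last target.

## Task

The clean steel bearing ball lies in the dip tray that hangs from the red cap of the parts-cleaning jar. Unscrew the red cap (a quarter-turn screw cap), lift it out with its tray, and tip the ball into the wide tin with the yellow band. Then put the cap back on its jar and screw it fully shut, so that its finger bar points at the jar's two white tabs, and leave the tin standing upright.

Things in the scene. Friction and masses are not known exactly. Their poses are not given: they have to be found in the camera images.
- cap_grip (a point): Red screw cap, 104 mm wide, 140 g; upright finger bar on top, 64 mm long (x) x 14 thick (y) x 40 tall. Point: on the axis in the bar, 24 mm above the cap's flat top; grip here, across y. Cap underside 28 mm below the point, skirt to 42. A steel tray (56 mm wide, bottom 88 and rim 78 mm below the point) hangs on wires at x +-26 mm; tilt the cap 45-55 degrees about x and the ball rolls out at +-y.
- jar_mouth (a point): Rim centre of the red cap's fixed glass jar, 105 mm above the table, mouth 68 mm wide; z up, white tabs at +-x. Shut: bar points at the tabs, cap underside on the rim; stop 10 degrees beyond. Open: 70+-14 degrees counter-clockwise from above (either half-turn); only there it goes straight on or off. Turning does not raise the cap; play 3 mm. The same jar with a blue cap is a bystander.
- tin_in (a point): Wide round open steel tin with a yellow painted band and rim, 130 mm across, 55 mm tall, wall 3 mm, loose, 300 g. The point is the centre of its inner floor, 3 mm above its underside; z up. A like tin with a green band and rim is only a bystander.
- ball_center (a point): Centre of the steel ball, 20 mm across, 33 g; at first in the middle of the dip tray inside the jar, 76 mm below the cap's grip point. The tray is a shallow dish: flat middle 20 mm across, sides sloping at 29 degrees, open to +-y of the cap.
Not all that is in view belongs to the job. There is more than one size of the part that bears cap_grip; the job needs the largest.

How it is judged (in metres and radians):
On the way, in this order (a step that is already met when the one before it is completed fails the run):
1. the red cap is unscrewed and lifted clear of the jar, the ball still in its tray (z of cap_grip in the frame of jar_mouth above 0.06 m and distance between ball_center and cap_grip below 0.085 m), for 0.1 s.
2. the ball is tipped into the yellow-banded tin (horizontal distance between ball_center and tin_in below 0.064 m and z of ball_center in the frame of tin_in below 0.03 m and distance between ball_center and cap_grip above 0.09 m), for 0.2 s.
At the end, for the whole second after the job is handed in: The ball lies in the yellow-banded tin, which stands upright (within 6 degrees); the red cap sits down on its jar (within 10 mm of centre, within 4 mm of its seat, level within 5 degrees) and is screwed shut with its bar within 17 degrees of the white tabs (horizontal distance between ball_center and tin_in below 0.064 m and z of ball_center in the frame of tin_in below 0.03 m and angle between tin_in's own z axis and vertical below 0.1 rad and horizontal distance between cap_grip and jar_mouth below 0.01 m and z of cap_grip in the frame of jar_mouth below 0.032 m and angle between cap_grip's own z axis and vertical below 0.08 rad and angle between the x axis of cap_grip and the x axis of jar_mouth, either way round below 0.3 rad); the robot touches nothing.
It also fails if it takes over 59 s, if anything falls off the work surface, if the arm or the gripper's body presses on something with over 40 N, if the wrist force passes 120 N, or if a joint passes its speed limit or range.

## Working session

There is one attempt and no reset: what is moved stays moved. The work goes in short steps, Python scripts to look and compute and a tool call to move; the robot and the scene stay as the last step left them, time stands still between calls to the robot, and variables do not carry over. Pictures are saved under pics/ and viewed, and the job is handed in when it is done.

Besides the shell and the picture viewer there is one more tool, called after ">>>" as name(argument=value, ...), one argument or row to a line, values as JSON. play_rows: Moves the arm, as the interface text tells. Its arguments: {"type":"object","properties":{"increments":{"type":"array","items":{"type":"array","items":{"type":"number"}}},"grip_force":{"type":"number"}},"required":["increments"]}

```bash
ls; mkdir -p pics; cat > h.py <<'E'
import numpy as np,cv2
from station import manip,eyes,workorder
from scipy.spatial.transform import Rotation as R
def intr(f):
    h=f["pixels"].shape[0]; return h/2/np.tan(np.radians(f["vertical_fov"])/2)
def Tof(f,st=None):
    if "T" in f: return np.array(f["T"])
    T=np.eye(4);T[:3,:3]=R.from_quat(st["eef_rot"]).as_matrix();T[:3,3]=st["tool_pos"];return T@np.array(f["T_tool_cam"])
def ray(f,T,u,v):
    F=intr(f);K=np.array([[F,0,f["cx"]],[0,F,f["cy"]],[0,0,1]])
    x,y=(u-f["cx"])/F,(v-f["cy"])/F
    rd=np.hypot(x,y); r=rd
    for _ in range(50): r=rd/(1+f["k1"]*r*r)
    s=r/rd if rd>0 else 1
    d=T[:3,:3]@np.array([x*s,y*s,1]); return T[:3,3],d
def onplane(f,T,u,v,z):
    o,d=ray(f,T,u,v); return o+d*(z-o[2])/d[2]
def proj(f,T,p):
    q=np.linalg.inv(T)@np.append(p,1);x,y=q[:2]/q[2];s=1+f["k1"]*(x*x+y*y);F=intr(f);return F*x*s+f["cx"],F*y*s+f["cy"]
def save(f,n): cv2.imwrite("pics/"+n,cv2.cvtColor(np.array(f["pixels"]),cv2.COLOR_RGB2BGR))
E
python3 - <<'E'
from h import *
import pickle
print(manip.get_state(), manip.grip_point_offset)
d={}
st=manip.get_state()
for n in ["scene","top","wrist"]:
    f=eyes.grab_frame(n);d[n]=f;save(f,n+"0.png");print(n,{k:np.round(v,3).tolist() for k,v in f.items() if k!="pixels"})
pickle.dump((st,{k:dict(v) for k,v in d.items()}),open("f0.pkl","wb"))
E
```

```text
pics
{'time_s': 0.0, 'joint_positions': array([ 1.36849461,  0.50833471, -0.23751069,  1.50112086,  0.12567494,
        1.14891416, -0.15477615]), 'joint_velocities': array([-9.54149431e-05,  4.67986579e-04,  8.05352029e-04,  2.85716778e-04,
        7.77706709e-04, -8.35681102e-04, -1.15464690e-04]), 'tau': array([-1.43925801e-03, -6.20595002e+01, -2.18773484e+00, -2.49656439e+01,
        1.25292785e-02,  1.19313423e-02,  8.20048115e-06]), 'tool_pos': array([ 189.12548938, -595.17031183,  230.43525908]), 'eef_rot': array([ 9.88178906e-01,  1.53302473e-01, -1.46810417e-04, -8.83694344e-04]), 'ft_force': array([0.27983029, 0.4569133 , 0.18432798]), 'moment': array([-0.03480073,  0.00318318,  0.00192675]), 'gripper_width': 85.3030089404137} -18.700000000000003
scene {'vertical_fov': 57.985, 'cx': 316.434, 'cy': 199.344, 'k1': -0.029, 'T': [[-0.667, 0.452, -0.592, 1038.707], [0.745, 0.427, -0.513, 403.309], [0.021, -0.783, -0.621, 622.874], [0.0, 0.0, 0.0, 1.0]]}
top {'vertical_fov': 43.822, 'cx': 324.613, 'cy': 192.014, 'k1': 0.048, 'T': [[0.021, -0.998, 0.057, 455.893], [-1.0, -0.022, -0.01, -14.98], [0.011, -0.057, -0.998, 1562.148], [0.0, 0.0, 0.0, 1.0]]}
wrist {'vertical_fov': 62.204, 'cx': 321.494, 'cy': 201.613, 'k1': 0.02, 'T_tool_cam': [[-0.001, -0.95, -0.313, 80.823], [1.0, -0.001, 0.0, 1.24], [-0.001, -0.313, 0.95, -142.973], [0.0, 0.0, 0.0, 1.0]]}
```

View pics/scene0.png

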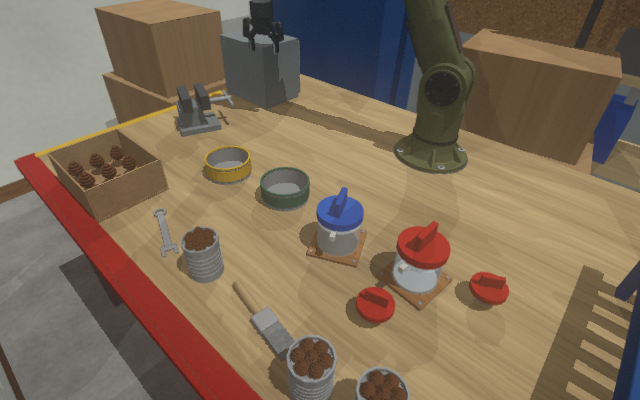

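View pics/top0.png

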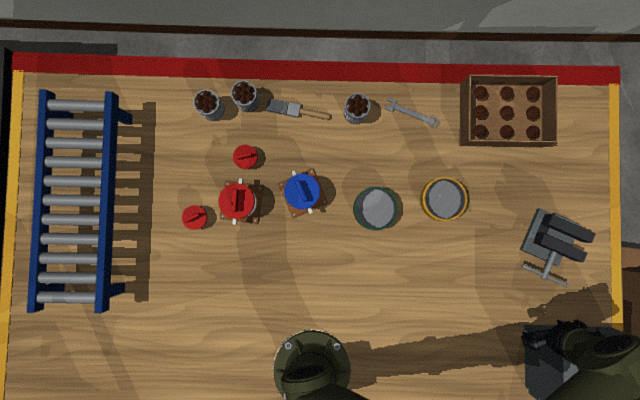

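View pics/wrist0.png

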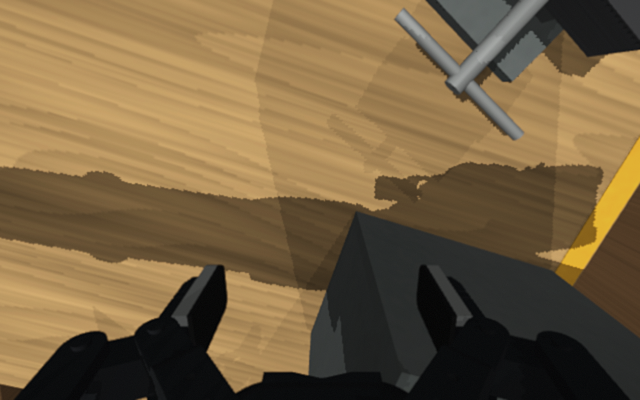

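```bash
python3 - <<'E'
from h import *
import pickle
st,d=pickle.load(open("f0.pkl","rb"))
for n,(x0,y0,x1,y1) in {"top":(180,130,480,240),"scene":(180,130,540,340)}.items():
    f=d[n];im=np.array(f["pixels"]);c=im[y0:y1,x0:x1]
    s=2 if n=="scene" else 2.6
    cv2.imwrite(f"pics/{n}_c.png",cv2.cvtColor(cv2.resize(c,None,fx=s,fy=s,interpolation=cv2.INTER_CUBIC),cv2.COLOR_RGB2BGR))
    hsv=cv2.cvtColor(im,cv2.COLOR_RGB2HSV);H,S,V=cv2.split(hsv)
    T=Tof(f)
    for nm,m,z in [("red",((H<6)|(H>174))&(S>170)&(V>60),109),("yel",(H>20)&(H<30)&(S>170)&(V>80),55),("green",(H>60)&(H<90)&(S>60),55)]:
        k,l,s_,ce=cv2.connectedComponentsWithStats(m.astype(np.uint8))
        for i in range(1,k):
            if s_[i,4]>80:
                b=s_[i]
                a=[onplane(f,T,b[0]+b[2]/2-.5,b[1]+b[3]/2-.5,z),]
                w=onplane(f,T,b[0]-.5,b[1]+b[3]/2,z)-onplane(f,T,b[0]+b[2]-.5,b[1]+b[3]/2,z)
                print(n,nm,b,np.round(a[0]),"w",np.linalg.norm(w).round())
E
```

```text
top red [   11    52   609    33 10685] [906.   7. 109.] w 1772.0
top red [233 145  25  24 450] [638. 206. 109.] w 73.0
top red [219 183  35  36 964] [509. 228. 109.] w 101.0
top red [182 206  25  24 470] [457. 348. 109.] w 72.0
top yel [   7   72   16  127 1093] [692. 897.  55.] w 46.0
top yel [611 261  11  62 454] [ 265. -901.   55.] w 32.0
top yel [  0 309  10  15 100] [161. 894.  55.] w 28.0
top green [354 187  44  43 231] [ 497. -185.   55.] w 133.0
scene red [  31  163  231  237 9391] [930. -85. 109.] w 409.0
scene red [ 398  222   52   46 1362] [510. 232. 109.] w 105.0
scene red [471 273  38  30 589] [525. 373. 109.] w 69.0
scene red [356 287  38  36 810] [694. 241. 109.] w 64.0
scene yel [116 106  60  22 144] [ 562. -817.   55.] w 210.0
```

```bash
python3 - <<'E'
from h import *
import pickle
st,d=pickle.load(open("f0.pkl","rb"))
im=np.array(d["top"]["pixels"])[165:240,200:280]
cv2.imwrite("pics/tz.png",cv2.cvtColor(cv2.resize(im,None,fx=7,fy=7,interpolation=cv2.INTER_CUBIC),cv2.COLOR_RGB2BGR))
im=np.array(d["scene"]["pixels"])[210:310,370:460]
cv2.imwrite("pics/sz.png",cv2.cvtColor(cv2.resize(im,None,fx=6,fy=6,interpolation=cv2.INTER_CUBIC),cv2.COLOR_RGB2BGR))
E
```

```text
(no output)
```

View pics/tz.png

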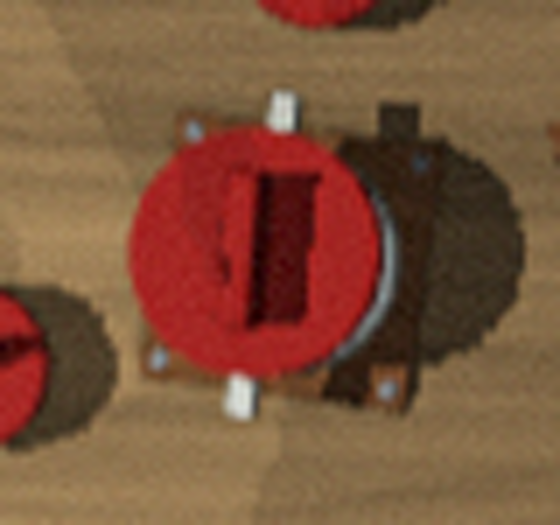

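View pics/sz.png

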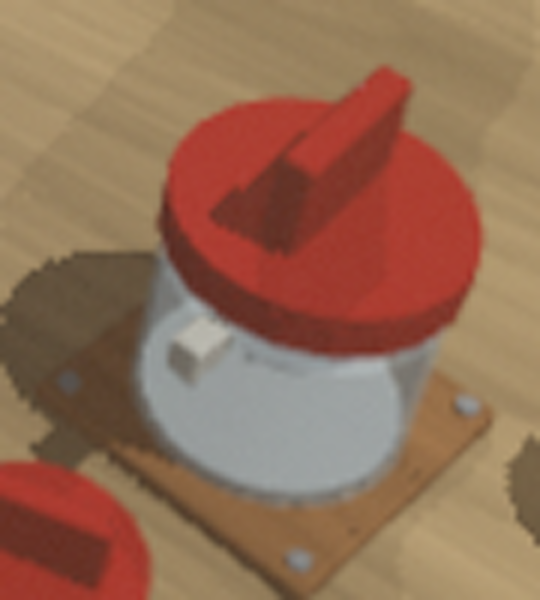

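```bash
python3 - <<'E'
from h import *
import pickle
st,d=pickle.load(open("f0.pkl","rb"))
for n,(x0,y0,x1,y1) in {"top":(410,165,480,235),"scene":(195,138,260,190)}.items():
    f=d[n];im=np.array(f["pixels"]);T=Tof(f)
    hsv=cv2.cvtColor(im,cv2.COLOR_RGB2HSV);H,S,V=cv2.split(hsv)
    m=((H>18)&(H<32)&(S>150)&(V>50)).astype(np.uint8); k=np.zeros_like(m);k[y0:y1,x0:x1]=1;m*=k
    v,u=np.nonzero(m);print(n,len(u),u.min(),u.max(),v.min(),v.max())
    pts=np.array([onplane(f,T,a,b,55)[:2] for a,b in zip(u,v)])
    print(pts.min(0),pts.max(0))
    h=cv2.convexHull(np.float32(pts));print("circ",cv2.minEnclosingCircle(h))
    if n=="scene":
        # upper rim: top pixel per column
        q=np.array([onplane(f,T,a,v[u==a].min(),55)[:2] for a in np.unique(u)],np.float64)
        q=q[2:-2]
        A=np.c_[2*q,np.ones(len(q))];s=np.linalg.lstsq(A,(q**2).sum(1),rcond=None)[0];print("fit",s[:2],np.sqrt(s[2]+s[:2]@s[:2]))
f=d["top"];T=Tof(f)
a=onplane(f,T,240.4-.5,180.7-.5,85);b=onplane(f,T,234.3-.5,221.7-.5,85);print(a,b,(a+b)/2,np.degrees(np.arctan2(*(a-b)[1::-1])))
for z in (105,109):
  for n in("top","scene"):
    f=d[n];T=Tof(f);im=np.array(f["pixels"]);H,S,V=cv2.split(cv2.cvtColor(im,cv2.COLOR_RGB2HSV))
    m=(((H<6)|(H>174))&(S>150)&(V>40)).astype(np.uint8);k,l,s_,ce=cv2.connectedComponentsWithStats(m)
    i=l[210,225] if n=="top" else l[245,415]
    v,u=np.nonzero(l==i);pts=np.float32([onplane(f,T,a,b,z)[:2] for a,b in zip(u,v)])
    print(n,z,cv2.minEnclosingCircle(cv2.convexHull(pts)))
E
```

```text
top 353 420 467 177 220
[ 464.98543917 -462.24840751] [ 596.13955435 -319.94772405]
circ ((530.8496704101562, -391.0317077636719), 71.60023498535156)
scene 603 205 251 146 181
[ 461.55576    -458.72834866] [ 622.95218394 -276.42741587]
circ ((548.2720947265625, -369.63250732421875), 96.3112564086914)
fit [ 528.75135987 -391.35745731] 65.3873011963108
[570.25840392 222.39823992  85.        ] [448.41086219 236.58084311  85.        ] [509.33463305 229.48954151  85.        ] -6.639141799813642
top 105 ((509.07818603515625, 228.6494140625), 52.57218933105469)
scene 105 ((-1416.7794189453125, -1233.9134521484375), 2844.63671875)
top 109 ((508.93218994140625, 227.9806365966797), 52.427879333496094)
scene 109 ((-1397.813232421875, -1221.267578125), 2822.664794921875)
```

>>> play_rows(
  increments=[
    [0,0,0.105,20,-10,-8,1],
    [0,0,0.105,30,-20,-8,1],
    [0,0,0.105,30,-25,-8,1],
    [0,0,0.107,25,-30,-8,1],
    [0,0,0,20,-35,-8,1],
  ],
)

```text
time_s: 0.57
tool_pos: [308.3, -463.0, 271.2]
eef_rot: [0.998, -0.061, 0.0, -0.0]
ft_force: [0.3, 0.4, 0.1]
gripper_width: 85.5
```

>>> play_rows(
  increments=[
    [0,0,0,10,-38,0,1],
    [0,0,0,10,-38,0,1],
    [0,0,0,10,-38,0,1],
    [0,0,0,10,-38,0,1],
    [0,0,0,10,-38,0,1],
  ],
)

```text
time_s: 0.98
tool_pos: [378.7, -279.3, 271.2]
eef_rot: [0.998, -0.057, -0.0, 0.0]
ft_force: [1.4, -0.1, 0.2]
gripper_width: 85.3
```

>>> play_rows(
  increments=[
    [0,0,0,10,-38,0,1],
    [0,0,0,10,-38,0,1],
    [0,0,0,5,-38,0,1],
    [0,0,0,5,-38,0,1],
    [0,0,0,0,-38,0,1],
  ],
)

```text
time_s: 1.4
tool_pos: [430.6, -94.0, 271.3]
eef_rot: [0.998, -0.057, 0.0, -0.0]
ft_force: [0.5, 0.3, 0.1]
gripper_width: 85.3
```

>>> play_rows(
  increments=[
    [0,0,0,0,-40,0,1],
    [0,0,0,0,-40,0,1],
    [0,0,0,0,-40,0,1],
    [0,0,0,0,-40,0,1],
    [0,0,0,0,-30,0,1],
  ],
)

```text
time_s: 1.82
tool_pos: [451.3, 96.4, 271.4]
eef_rot: [0.998, -0.056, 0.0, -0.001]
ft_force: [-0.5, 0.1, 0.3]
gripper_width: 85.8
```

```bash
python3 - <<'E'
from h import *
st=manip.get_state();print(st["time_s"],st["tool_pos"].round(1),st["joint_positions"].round(2));Rm=R.from_quat(st["eef_rot"]).as_matrix();print(Rm.round(3), "target d tool",Rm.T@(np.array([509,229,270])-st["tool_pos"]))
E
```

```text
1.8167 [451.3  96.4 271.4] [ 0.13  0.23 -0.49  1.84  0.12  1.1  -2.09]
[[ 0.994 -0.112  0.   ]
 [-0.112 -0.994  0.001]
 [ 0.    -0.001 -1.   ]] target d tool [  42.56769571 -138.19760693    1.60199687]
```

>>> play_rows(
  increments=[
    [0,0,0,10,-36,0,1],
    [0,0,0,12,-36,0,1],
    [0,0,0,10,-36,0,1],
    [0,0,0,8,-22,1,1],
    [0,0,0,2,-8,0,1],
  ],
)

```text
time_s: 2.23
tool_pos: [509.4, 229.4, 269.6]
eef_rot: [0.998, -0.055, -0.0, -0.001]
ft_force: [0.1, 0.4, -0.8]
gripper_width: 85.2
```

>>> play_rows(
  increments=[
    [0,0,0,0,0,0,1],
    [0,0,0,0,0,0,1],
  ],
)

```text
time_s: 2.4
tool_pos: [508.7, 224.5, 269.8]
eef_rot: [0.998, -0.057, -0.001, 0.001]
ft_force: [0.3, 0.4, -0.3]
gripper_width: 85.3
```

```bash
python3 - <<'E'
from h import *
import pickle
st=manip.get_state();f=eyes.grab_frame("wrist");save(f,"w1.png");pickle.dump((st,dict(f)),open("w1.pkl","wb"))
print(st["tool_pos"],st["joint_positions"].round(2));T=Tof(f,st)
for p in [(509,229,109),(509,229,149)]:print(proj(f,T,p))
E
```

```text
[508.69011161 224.51328155 269.79796854] [-0.11  0.4  -0.51  1.62  0.21  1.18 -2.36]
(np.float64(315.4637697636883), np.float64(182.95118713266606))
(np.float64(314.6886351944847), np.float64(195.45111718529947))
```

View pics/w1.png

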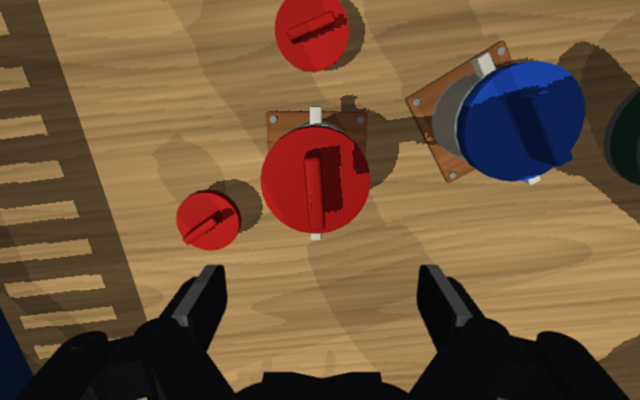

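```bash
python3 - <<'E'
from h import *
import pickle
st,f=pickle.load(open("w1.pkl","rb"));T=Tof(f,st);im=np.array(f["pixels"])
H,S,V=cv2.split(cv2.cvtColor(im,cv2.COLOR_RGB2HSV))
m=(((H<6)|(H>174))&(S>150)&(V>30)).astype(np.uint8);k,l,s,c=cv2.connectedComponentsWithStats(m);i=l[200,285];v,u=np.nonzero(l==i)
for z in (109,):print(cv2.minEnclosingCircle(np.float32([onplane(f,T,a,b,z)[:2] for a,b in zip(u,v)])),u.min(),u.max())
c=[]
w=((S<60)&(V>150)).astype(np.uint8);k,l,s,ce=cv2.connectedComponentsWithStats(w)
for i in range(1,k):
    if s[i,4]>15 and 290<ce[i][0]<340: print(s[i],ce[i])
crop=im[100:250,250:380];cv2.imwrite("pics/w1z.png",cv2.cvtColor(cv2.resize(crop,None,fx=4,fy=4,interpolation=cv2.INTER_CUBIC),cv2.COLOR_RGB2BGR))
E
```

```text
((509.8607482910156, 229.47567749023438), 52.64440155029297) 261 370
[310 107  11  17 179] [314.89385475 114.73184358]
[310 234  10   6  57] [314.73684211 236.47368421]
```

View pics/w1z.png

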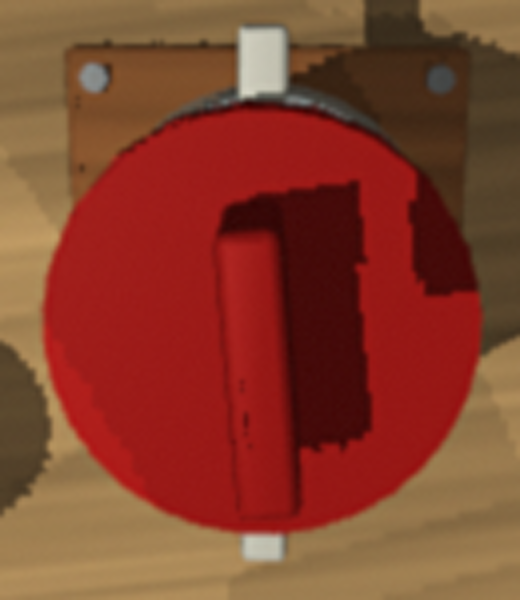

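```bash
python3 - <<'E'
from h import *
import pickle
st,f=pickle.load(open("w1.pkl","rb"));T=Tof(f,st)
P=[onplane(f,T,250+(a+.5)/4-.5,100+(b+.5)/4-.5,149) for a,b in [(219,238),(277,235),(237,515),(298,515)]]
a=(P[0]+P[1])/2;b=(P[2]+P[3])/2;print(P,a,b,(a+b)/2,np.linalg.norm(a-b),np.degrees(np.arctan2(*(a-b)[1::-1])))
for z in(70,85):
  a=onplane(f,T,314.9,114.7,z);b=onplane(f,T,314.7,236.5,z);print(np.degrees(np.arctan2(*(a-b)[1::-1])))
Rm=R.from_quat(st["eef_rot"]).as_matrix();print(np.degrees(np.arctan2(Rm[1,0],Rm[0,0])), Rm.T@(np.array([510,229.3,133])+np.array([0,0,-18.7])-st["tool_pos"]))
E
```

```text
[array([540.26736986, 233.54525763, 149.        ]), array([539.54028357, 221.90313959, 149.        ]), array([480.13753953, 237.54376816, 149.        ]), array([478.63227026, 224.5091262 , 149.        ])] [539.90382672 227.72419861 149.        ] [479.3849049  231.02644718 149.        ] [509.64436581 229.37532289 149.        ] 60.60894936936568 -3.123278727333055
-7.0147272986324145
-7.014727298632404
-6.528151760741843 [  0.92102271  -5.07743564 155.49153696]
```

>>> play_rows(
  increments=[
    [0,0,-0.06,1,-5,20,1],
    [0,0,0,0,0,35,1],
    [0,0,0,0,0,35,1],
    [0,0,0,0,0,25,1],
    [0,0,0,0,0,15,1],
  ],
)

```text
time_s: 2.87
tool_pos: [509.4, 226.7, 137.8]
eef_rot: [1.0, -0.028, -0.001, 0.001]
ft_force: [0.7, -1.3, -0.8]
gripper_width: 85.4
```

>>> play_rows(
  increments=[
    [0,0,0,0,0,8,1],
    [0,0,0,0,0,0,1],
    [0,0,0,0,0,0,1],
  ],
)

```text
time_s: 3.12
tool_pos: [511.0, 229.2, 133.1]
eef_rot: [1.0, -0.028, 0.0, 0.0]
ft_force: [-0.1, -0.4, 0.5]
gripper_width: 85.4
```

```bash
python3 - <<'E'
from h import *
st=manip.get_state();Rm=R.from_quat(st["eef_rot"]).as_matrix();print(st["tool_pos"],np.degrees(np.arctan2(Rm[1,0],Rm[0,0])), Rm.T@(np.array([509.8,229.4,115])-st["tool_pos"]))
f=eyes.grab_frame("wrist");save(f,"w2.png")
E
```

```text
[511.0244601  229.23017089 133.06412446] -3.17763344289169 [-1.24379866 -0.10326307 18.06330641]
```

View pics/w2.png

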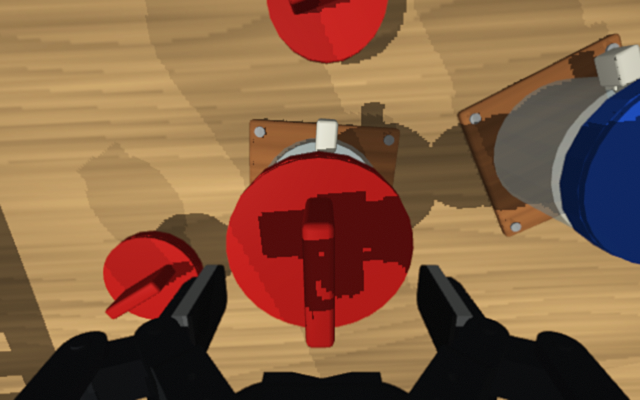

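>>> play_rows(
  increments=[
    [0,0,0,-1,0,9,1],
    [0,0,0,0,0,8,1],
    [0,0,0,0,0,0,0.5],
    [0,0,0,0,0,0,0.2],
    [0,0,0,0,0,0,0],
  ],
  grip_force=70,
)

```text
time_s: 3.58
tool_pos: [509.7, 230.2, 115.3]
eef_rot: [1.0, -0.027, -0.0, -0.0]
ft_force: [-0.3, -0.5, -0.7]
gripper_width: 51.4
```

>>> play_rows(
  increments=[
    [0,0,0,0,0,0,0],
    [0,0,0,0,0,0,0],
    [0,0,0,0,0,0,0],
    [0,0,0,0,0,0,0],
    [0,0,0,0,0,0,0],
  ],
)

```text
time_s: 4.0
tool_pos: [509.8, 230.3, 115.6]
eef_rot: [1.0, -0.027, 0.0, -0.0]
ft_force: [0.5, -0.1, 2.6]
gripper_width: 13.2
```

```bash
python3 - <<'E'
from h import *
st=manip.get_state();Rm=R.from_quat(st["eef_rot"]).as_matrix();print(st["tool_pos"],np.degrees(np.arctan2(Rm[1,0],Rm[0,0])), st["gripper_width"],st["ft_force"],st["moment"])
f=eyes.grab_frame("wrist");save(f,"w3.png")
E
```

```text
[509.84655892 230.30027181 115.6398469 ] -3.102466051717114 13.161554600602656 [ 0.49948108 -0.05521232  2.62483546] [-0.01445404  0.04899234 -0.04059103]
```

View pics/w3.png

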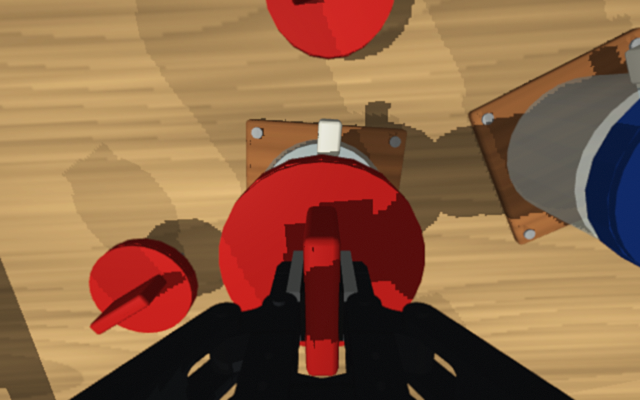

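>>> play_rows(
  increments=[
    [0,0,-0.04,0,0,0,0],
    [0,0,-0.08,0,0,0,0],
    [0,0,-0.08,0,0,0,0],
    [0,0,-0.08,0,0,0,0],
    [0,0,-0.08,0,0,0,0],
  ],
)

```text
time_s: 4.47
tool_pos: [509.9, 230.3, 115.7]
eef_rot: [0.988, 0.154, 0.0, -0.0]
ft_force: [0.0, -0.3, 3.0]
gripper_width: 13.1
```

```bash
cat > s.py <<'E'
from h import *
st=manip.get_state();Rm=R.from_quat(st["eef_rot"]).as_matrix();g=st["tool_pos"]+Rm@[0,0,-18.7]
print(st["time_s"],"tcp",st["tool_pos"].round(1),"grip",g.round(1),"yaw",np.degrees(np.arctan2(Rm[1,0],Rm[0,0])).round(1),"tilt",np.degrees(np.arccos(-Rm[2,2])).round(1),"w",round(st["gripper_width"],1),st["ft_force"].round(1),st["moment"].round(2),"q",st["joint_positions"].round(2))
E
python3 s.py
```

```text
4.4667 tcp [509.9 230.3 115.7] grip [509.9 230.3 134.4] yaw 17.7 tilt 0.1 w 13.1 [ 0.  -0.3  3. ] [-0.01  0.03 -0.1 ] q [-0.1   0.57 -0.57  1.83  0.4   0.86 -2.13]
```

>>> play_rows(
  increments=[
    [0,0,-0.08,0,0,0,0],
    [0,0,-0.09,0,0,0,0],
    [0,0,-0.09,0,0,0,0],
    [0,0,-0.09,0,0,0,0],
    [0,0,-0.09,0,0,0,0],
  ],
)

```text
time_s: 4.88
tool_pos: [510.0, 230.3, 115.7]
eef_rot: [0.931, 0.366, 0.0, -0.0]
ft_force: [-0.1, -0.3, 3.2]
gripper_width: 13.0
```

>>> play_rows(
  increments=[
    [0,0,-0.09,0,0,0,0],
    [0,0,-0.09,0,0,0,0],
    [0,0,-0.09,0,0,0,0],
    [0,0,-0.04,0,0,0,0],
    [0,0,0,0,0,0,0],
  ],
)

```text
time_s: 5.3
tool_pos: [510.0, 230.3, 115.7]
eef_rot: [0.863, 0.505, 0.0, -0.0]
ft_force: [-0.1, -1.4, 4.6]
gripper_width: 13.4
```

```bash
python3 s.py; python3 -c "
from h import *
save(eyes.grab_frame('wrist'),'w4.png')"
```

```text
5.3 tcp [510.  230.3 115.7] grip [510.  230.3 134.4] yaw 60.6 tilt 0.1 w 13.4 [-0.1 -1.4  4.6] [-0.01  0.05  0.16] q [ 0.02  0.62 -0.78  1.83  0.54  0.92 -1.52]
```

View pics/w4.png

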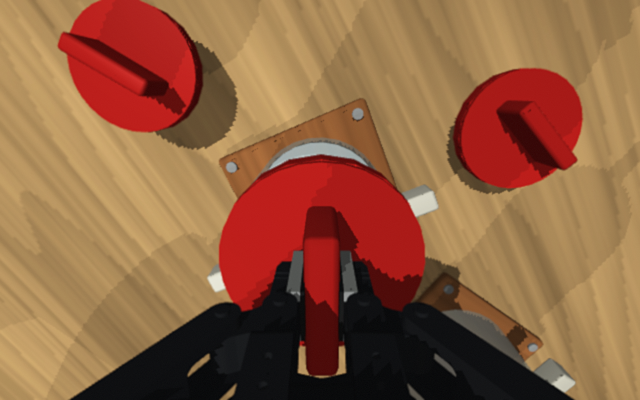

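>>> play_rows(
  increments=[
    [0,0,-0.01,0,0,-2,0],
    [0,0,0,0,0,-4,0],
    [0,0,0,0,0,-6,0],
  ],
)

```text
time_s: 5.6
tool_pos: [509.1, 229.6, 126.9]
eef_rot: [0.861, 0.508, -0.001, -0.0]
ft_force: [0.1, -0.4, -2.5]
gripper_width: 13.1
```

```bash
python3 s.py
```

```text
5.6 tcp [509.1 229.6 126.9] grip [509.1 229.6 145.6] yaw 61.0 tilt 0.1 w 13.1 [ 0.1 -0.4 -2.5] [-0.01  0.02  0.02] q [ 0.03  0.61 -0.8   1.81  0.53  0.95 -1.5 ]
```

>>> play_rows(
  increments=[
    [0,0,0,0,0,-9,0],
    [0,0,0,0,0,-12,0],
    [0,0,0,0,0,-15,0],
    [0,0,0,0,0,-18,0],
    [0,0,0,0,0,-18,0],
  ],
)

```text
time_s: 6.02
tool_pos: [509.5, 230.2, 201.1]
eef_rot: [0.861, 0.508, 0.0, -0.0]
ft_force: [0.5, 0.3, -2.1]
gripper_width: 13.2
```

>>> play_rows(
  increments=[
    [0,0,0,0,0,-18,0],
    [0,0,0,0,0,-16,0],
    [0,0,0,0,0,-12,0],
    [0,0,0,0,0,-8,0],
    [0,0,0,0,0,-4,0],
  ],
)

```text
time_s: 6.43
tool_pos: [509.8, 230.5, 259.2]
eef_rot: [0.861, 0.508, 0.001, 0.0]
ft_force: [0.4, -0.1, -1.6]
gripper_width: 13.1
```

```bash
python3 s.py;python3 -c "
from h import *
f=eyes.grab_frame('scene');save(f,'s5.png')"
```

```text
6.4333 tcp [509.8 230.5 259.2] grip [509.8 230.5 277.9] yaw 61.1 tilt 0.1 w 13.1 [ 0.4 -0.1 -1.6] [ 0.01 -0.02 -0.02] q [ 0.09  0.48 -0.88  1.63  0.39  1.22 -1.37]
```

View pics/s5.png

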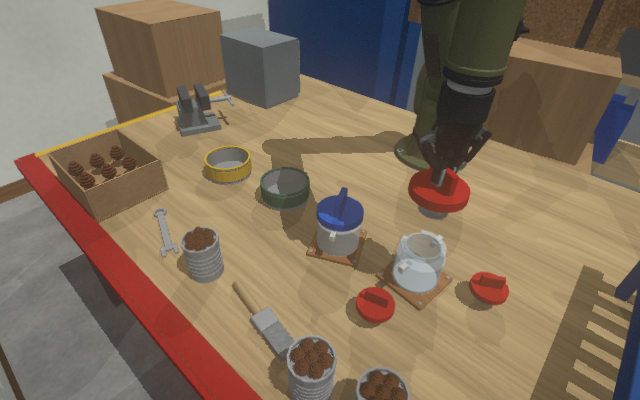

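```bash
cat > plan.py <<'E'
from h import *
import sys
def plan(target_tcp,yaw_deg,N,ramp,g,tilt=0):
    st=manip.get_state();p0=np.array(st["tool_pos"]);Rm=R.from_quat(st["eef_rot"]).as_matrix();y0=np.arctan2(Rm[1,0],Rm[0,0])
    dy=(np.radians(yaw_deg)-y0+np.pi)%(2*np.pi)-np.pi
    s=np.array([min(i+1,ramp,N-i)for i in range(N)],float);s/=s.sum();S=np.r_[0,np.cumsum(s)]
    rows=[]
    pc=p0.copy();yc=y0
    for i in range(N):
        yaw=yc;x=np.array([np.cos(yaw),np.sin(yaw),0]);z=np.array([0,0,-1.]);y=np.cross(z,x)
        want=p0+S[i+1]*(np.array(target_tcp)-p0);d=want-pc
        w=round(-(y0+dy*S[i+1]-yc),3);dd=[round(float(d@a),0) for a in (x,y,z)]
        rows.append([0,0,w]+dd+[g]);pc=pc+dd[0]*x+dd[1]*y+dd[2]*z;yc=yc-w
    for i in range(0,N,5):print(rows[i:i+5])
if __name__=="__main__":
    a=[float(v) for v in sys.argv[1:]];plan(a[:3],a[3],int(a[4]),int(a[5]),a[6])
E
python3 plan.py 544 -370 259 144 33 7 0
```

```text
[[0, 0, np.float64(-0.008), -3.0, 2.0, 0.0, 0.0], [0, 0, np.float64(-0.015), -5.0, 3.0, 0.0, 0.0], [0, 0, np.float64(-0.023), -8.0, 5.0, 0.0, 0.0], [0, 0, np.float64(-0.031), -11.0, 6.0, 0.0, 0.0], [0, 0, np.float64(-0.038), -14.0, 8.0, 0.0, 0.0]]
[[0, 0, np.float64(-0.046), -18.0, 8.0, 0.0, 0.0], [0, 0, np.float64(-0.053), -20.0, 9.0, 0.0, 0.0], [0, 0, np.float64(-0.054), -21.0, 7.0, 0.0, 0.0], [0, 0, np.float64(-0.054), -21.0, 7.0, 0.0, 0.0], [0, 0, np.float64(-0.053), -22.0, 5.0, 0.0, 0.0]]
[[0, 0, np.float64(-0.054), -22.0, 4.0, 0.0, 0.0], [0, 0, np.float64(-0.054), -22.0, 3.0, 0.0, 0.0], [0, 0, np.float64(-0.053), -22.0, 2.0, 0.0, 0.0], [0, 0, np.float64(-0.054), -22.0, 0.0, 0.0, 0.0], [0, 0, np.float64(-0.053), -23.0, -0.0, 0.0, 0.0]]
[[0, 0, np.float64(-0.054), -22.0, -2.0, 0.0, 0.0], [0, 0, np.float64(-0.054), -22.0, -3.0, 0.0, 0.0], [0, 0, np.float64(-0.053), -22.0, -4.0, 0.0, 0.0], [0, 0, np.float64(-0.054), -21.0, -6.0, 0.0, 0.0], [0, 0, np.float64(-0.053), -22.0, -6.0, 0.0, 0.0]]
[[0, 0, np.float64(-0.054), -21.0, -8.0, 0.0, 0.0], [0, 0, np.float64(-0.054), -20.0, -9.0, 0.0, 0.0], [0, 0, np.float64(-0.053), -20.0, -9.0, 0.0, 0.0], [0, 0, np.float64(-0.054), -20.0, -11.0, 0.0, 0.0], [0, 0, np.float64(-0.054), -18.0, -12.0, 0.0, 0.0]]
[[0, 0, np.float64(-0.053), -19.0, -13.0, 0.0, 0.0], [0, 0, np.float64(-0.054), -17.0, -14.0, 0.0, 0.0], [0, 0, np.float64(-0.046), -14.0, -13.0, 0.0, 0.0], [0, 0, np.float64(-0.038), -12.0, -11.0, 0.0, 0.0], [0, 0, np.float64(-0.031), -9.0, -9.0, 0.0, 0.0]]
[[0, 0, np.float64(-0.023), -6.0, -7.0, 0.0, 0.0], [0, 0, np.float64(-0.015), -4.0, -5.0, 0.0, 0.0], [0, 0, np.float64(-0.008), -2.0, -2.0, 0.0, 0.0]]
```

>>> play_rows(
  increments=[
    [0,0,-0.01,-3,2,0,0],
    [0,0,-0.015,-5,3,0,0],
    [0,0,-0.02,-8,5,0,0],
    [0,0,-0.03,-11,6,0,0],
    [0,0,-0.04,-14,8,0,0],
  ],
)

```text
time_s: 6.9
tool_pos: [512.2, 182.3, 256.5]
eef_rot: [0.83, 0.558, -0.001, -0.0]
ft_force: [0.6, 0.4, -2.7]
gripper_width: 13.0
```

>>> play_rows(
  increments=[
    [0,0,-0.045,-18,8,0,0],
    [0,0,-0.053,-20,9,0,0],
    [0,0,-0.053,-21,7,0,0],
    [0,0,-0.053,-21,7,0,0],
    [0,0,-0.053,-22,5,0,0],
  ],
)

```text
time_s: 7.32
tool_pos: [518.1, 72.5, 256.4]
eef_rot: [0.751, 0.66, -0.001, -0.0]
ft_force: [-0.9, -0.8, -1.2]
gripper_width: 12.9
```

>>> play_rows(
  increments=[
    [0,0,-0.053,-22,4,0,0],
    [0,0,-0.053,-22,3,0,0],
    [0,0,-0.053,-22,2,0,0],
    [0,0,-0.053,-22,0,0,0],
    [0,0,-0.053,-23,0,0,0],
  ],
)

```text
time_s: 7.73
tool_pos: [523.7, -38.8, 256.5]
eef_rot: [0.658, 0.753, -0.001, -0.001]
ft_force: [0.3, 0.2, -2.1]
gripper_width: 13.2
```

>>> play_rows(
  increments=[
    [0,0,-0.053,-22,-2,0,0],
    [0,0,-0.053,-22,-3,0,0],
    [0,0,-0.053,-22,-4,0,0],
    [0,0,-0.053,-21,-6,0,0],
    [0,0,-0.053,-22,-6,0,0],
  ],
)

```text
time_s: 8.15
tool_pos: [528.9, -149.9, 256.4]
eef_rot: [0.552, 0.834, -0.0, -0.001]
ft_force: [0.7, 0.1, -2.8]
gripper_width: 13.2
```

>>> play_rows(
  increments=[
    [0,0,-0.053,-21,-8,0,0],
    [0,0,-0.053,-20,-9,0,0],
    [0,0,-0.053,-20,-9,0,0],
    [0,0,-0.053,-20,-11,0,0],
    [0,0,-0.053,-18,-12,0,0],
  ],
)

```text
time_s: 8.57
tool_pos: [533.8, -261.0, 256.2]
eef_rot: [0.438, 0.899, -0.0, -0.001]
ft_force: [0.6, -0.1, -1.4]
gripper_width: 13.3
```

>>> play_rows(
  increments=[
    [0,0,-0.053,-19,-13,0,0],
    [0,0,-0.053,-17,-14,0,0],
    [0,0,-0.045,-14,-13,0,0],
    [0,0,-0.04,-12,-11,0,0],
    [0,0,-0.03,-9,-9,0,0],
  ],
)

```text
time_s: 8.98
tool_pos: [537.8, -354.6, 255.7]
eef_rot: [0.337, 0.942, -0.0, -0.001]
ft_force: [0.6, 0.2, -2.3]
gripper_width: 13.1
```

>>> play_rows(
  increments=[
    [0,0,-0.02,-6,-7,0,0],
    [0,0,-0.015,-4,-5,0,0],
    [0,0,-0.01,-2,-2,0,0],
    [0,0,0,0,0,0,0],
  ],
)

```text
time_s: 9.32
tool_pos: [539.2, -371.0, 256.5]
eef_rot: [0.316, 0.949, 0.0, -0.001]
ft_force: [-0.1, 0.2, -1.9]
gripper_width: 13.1
```

```bash
python3 s.py;python3 - <<'E'
from h import *
import pickle
st=manip.get_state();f=eyes.grab_frame('wrist');save(f,'w6.png');pickle.dump((st,dict(f)),open("w6.pkl","wb"))
f=eyes.grab_frame('scene');save(f,'s6.png');pickle.dump((st,dict(f)),open("s6.pkl","wb"))
E
```

```text
9.3167 tcp [ 539.2 -371.   256.5] grip [ 539.2 -371.   275.2] yaw 143.2 tilt 0.1 w 13.1 [-0.1  0.2 -1.9] [ 0.06  0.05 -0.02] q [ 1.16  0.78 -1.25  1.36  0.73  1.5   0.88]
```

View pics/w6.png

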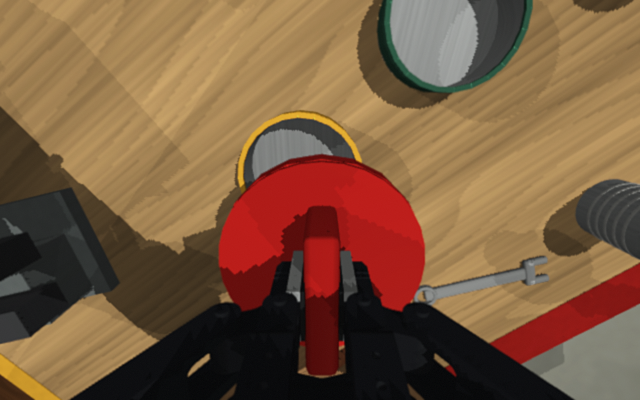

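View pics/s6.png

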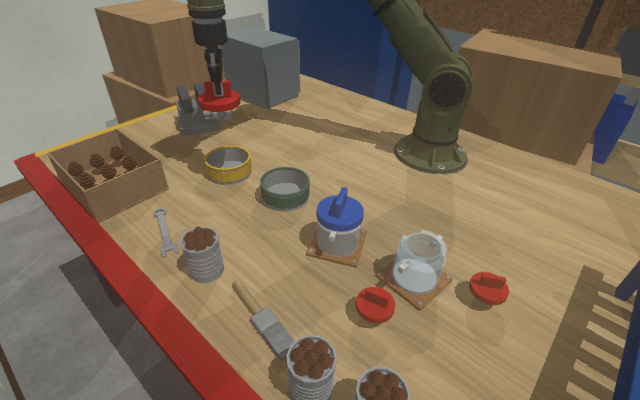

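>>> play_rows(
  increments=[
    [0.04,0,0,0,-1,0,0],
    [0.07,0,0,0,-1,0,0],
    [0.08,0,0,0,-2,0,0],
    [0.06,0,0,0,-1,0,0],
    [0.03,0,0,0,0,0,0],
  ],
)

```text
time_s: 9.83
tool_pos: [537.7, -371.7, 258.3]
eef_rot: [0.311, 0.94, -0.134, -0.044]
ft_force: [-0.7, 1.0, -2.2]
gripper_width: 13.0
```

```bash
python3 s.py
```

```text
9.8333 tcp [ 537.7 -371.7  258.3] grip [ 540.8 -367.6  276.3] yaw 143.4 tilt 16.2 w 13.0 [-0.7  1.  -2.2] [ 0.43 -0.29  0.01] q [ 0.96  0.75 -1.12  1.36  0.87  1.63  0.79]
```

>>> play_rows(
  increments=[
    [0,0,0,0,2,6,0],
    [0,0,0,0,3,12,0],
    [0,0,0,0,5,16,0],
    [0,0,0,0,5,18,0],
    [0,0,0,0,5,18,0],
  ],
)

```text
time_s: 10.25
tool_pos: [535.7, -375.5, 183.0]
eef_rot: [0.314, 0.939, -0.132, -0.044]
ft_force: [-0.4, -0.1, -1.7]
gripper_width: 12.8
```

>>> play_rows(
  increments=[
    [0,0,0,0,4,14,0],
    [0,0,0,0,3,10,0],
    [0,0,0,0,2,6,0],
    [0,0,0,0,0,0,0],
  ],
)

```text
time_s: 10.58
tool_pos: [536.1, -374.4, 152.0]
eef_rot: [0.313, 0.939, -0.132, -0.045]
ft_force: [-0.2, -0.7, -2.5]
gripper_width: 13.1
```

```bash
python3 s.py;python3 - <<'E'
from h import *
f=eyes.grab_frame('scene');im=np.array(f["pixels"])[60:200,150:330]
cv2.imwrite("pics/s7.png",cv2.cvtColor(cv2.resize(im,None,fx=4,fy=4,interpolation=cv2.INTER_CUBIC),cv2.COLOR_RGB2BGR))
E
```

```text
10.5833 tcp [ 536.1 -374.4  152. ] grip [ 539.2 -370.3  169.9] yaw 143.1 tilt 16.0 w 13.1 [-0.2 -0.7 -2.5] [ 0.35 -0.24  0.01] q [ 0.96  0.85 -1.08  1.5   0.95  1.47  0.68]
```

View pics/s7.png

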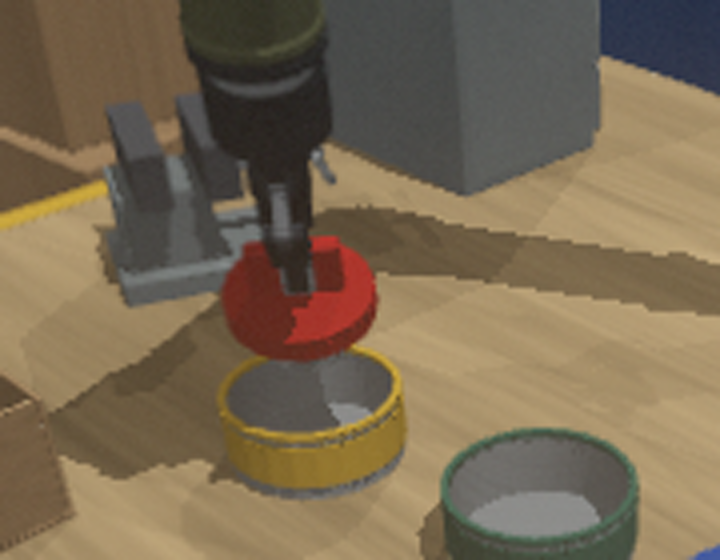

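>>> play_rows(
  increments=[
    [0.04,0,0,0,0,3,0],
    [0.075,0,0,0,0,3,0],
    [0.08,0,0,0,0,3,0],
    [0.08,0,0,0,0,3,0],
    [0.08,0,0,0,0,2,0],
  ],
)

```text
time_s: 11.05
tool_pos: [534.7, -378.1, 142.3]
eef_rot: [0.3, 0.901, -0.297, -0.098]
ft_force: [-0.4, 0.3, -3.4]
gripper_width: 13.0
```

```bash
python3 s.py
```

```text
11.05 tcp [ 534.7 -378.1  142.3] grip [ 541.3 -369.2  157.4] yaw 143.2 tilt 36.5 w 13.0 [-0.4  0.3 -3.4] [ 0.75 -0.54  0.01] q [ 0.72  0.89 -0.9   1.48  1.09  1.67  0.54]
```

>>> play_rows(
  increments=[
    [0.08,0,0,0,0,2,0],
    [0.08,0,0,0,0,2,0],
    [0.07,0,0,0,0,2,0],
    [0.04,0,0,0,0,1,0],
    [0,0,0,0,0,0,0],
  ],
)

```text
time_s: 11.47
tool_pos: [531.9, -380.2, 134.4]
eef_rot: [0.282, 0.854, -0.415, -0.138]
ft_force: [-1.1, -0.1, -1.4]
gripper_width: 13.2
```

>>> play_rows(
  increments=[
    [0,0,0,0,0,0,0],
    [0,0,0,0,0,0,0],
    [0,0,0,0,0,0,0],
    [0,0,0,0,0,0,0],
    [0,0,0,0,0,0,0],
  ],
)

```text
time_s: 11.88
tool_pos: [530.5, -382.9, 136.3]
eef_rot: [0.285, 0.853, -0.415, -0.138]
ft_force: [0.8, 0.6, -1.7]
gripper_width: 13.0
```

```bash
python3 s.py;python3 - <<'E'
from h import *
f=eyes.grab_frame('scene');im=np.array(f["pixels"])[60:200,150:330]
cv2.imwrite("pics/s8.png",cv2.cvtColor(cv2.resize(im,None,fx=4,fy=4,interpolation=cv2.INTER_CUBIC),cv2.COLOR_RGB2BGR))
E
```

```text
11.8833 tcp [ 530.5 -382.9  136.3] grip [ 539.3 -371.1  147.8] yaw 143.1 tilt 51.8 w 13.0 [ 0.8  0.6 -1.7] [ 0.88 -0.73  0.06] q [ 0.57  0.97 -0.77  1.46  1.18  1.82  0.47]
```

View pics/s8.png

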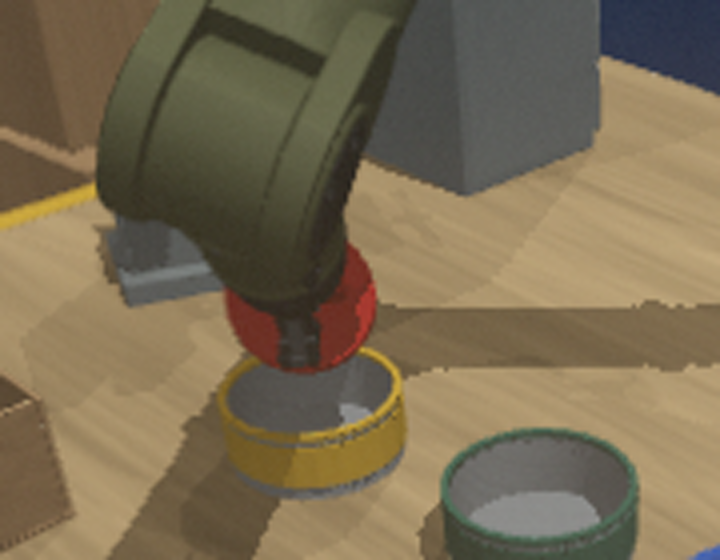

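>>> play_rows(
  increments=[
    [0,0,0,0,-8,-6,0],
    [0,0,0,0,-16,-12,0],
    [0,0,0,0,-20,-16,0],
    [0,0,0,0,-16,-12,0],
    [0,0,0,0,-8,-6,0],
  ],
)

```text
time_s: 12.35
tool_pos: [530.6, -382.9, 224.7]
eef_rot: [0.285, 0.853, -0.415, -0.137]
ft_force: [-0.1, 0.3, -0.9]
gripper_width: 13.1
```

```bash
python3 s.py;python3 - <<'E'
from h import *
f=eyes.grab_frame('scene');im=np.array(f["pixels"])[40:200,150:330]
a=cv2.resize(im,None,fx=2.2,fy=2.2,interpolation=cv2.INTER_CUBIC)
f=eyes.grab_frame('top');im=np.array(f["pixels"])[150:250,350:500]
b=cv2.resize(im,(396,264),interpolation=cv2.INTER_CUBIC)
f=eyes.grab_frame('wrist');save(f,"w9.png")
o=np.zeros((max(a.shape[0],264),792,3),np.uint8);o[:a.shape[0],:396]=a[:,:396];o[:264,396:]=b
cv2.imwrite("pics/s9.png",o[:,:,::-1])
E
```

```text
12.35 tcp [ 530.6 -382.9  224.7] grip [ 539.4 -371.2  236.3] yaw 143.1 tilt 51.8 w 13.1 [-0.1  0.3 -0.9] [ 0.95 -0.73  0.02] q [ 0.57  0.87 -0.78  1.4   1.14  1.89  0.6 ]
```

View pics/s9.png

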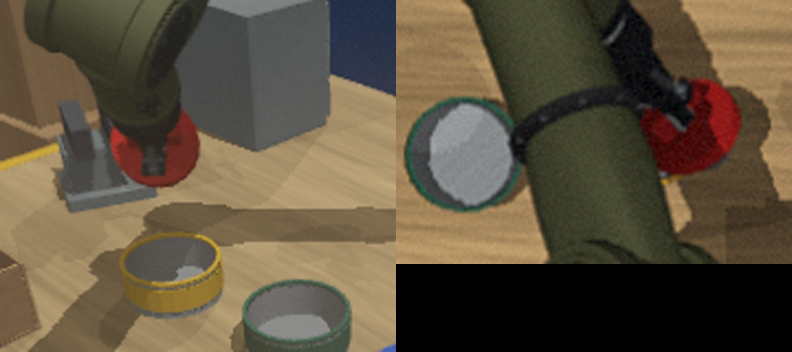

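View pics/w9.png

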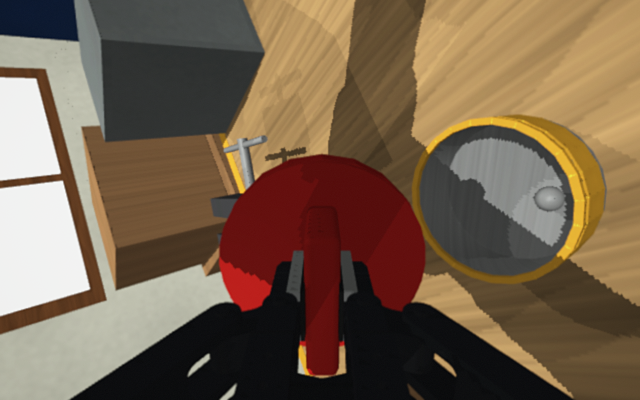

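>>> play_rows(
  increments=[
    [-0.06,0,0,0,1,-3,0],
    [-0.09,0,0,0,2,-5,0],
    [-0.09,0,0,0,2,-5,0],
    [-0.09,0,0,0,2,-5,0],
    [-0.09,0,0,0,2,-5,0],
  ],
)

```text
time_s: 12.92
tool_pos: [543.4, -364.7, 230.8]
eef_rot: [0.306, 0.922, -0.226, -0.076]
ft_force: [-0.7, -0.1, -1.9]
gripper_width: 12.8
```

>>> play_rows(
  increments=[
    [-0.09,0,0,0,2,-5,0],
    [-0.09,0,0,0,2,-5,0],
    [-0.09,0,0,0,2,-5,0],
    [-0.09,0,0,0,2,-5,0],
    [-0.07,0,0,0,1,-3,0],
  ],
)

```text
time_s: 13.33
tool_pos: [552.1, -353.5, 250.3]
eef_rot: [0.316, 0.948, -0.024, -0.009]
ft_force: [0.1, -0.4, -1.6]
gripper_width: 13.2
```

```bash
cat >> s.py <<'E'
b=-Rm.T@np.array([0,0,1.]);# down in tool
w=np.cross([0,0,1.],b);print("level rotvec (tool)",np.round(w/max(np.linalg.norm(w),1e-9)*np.arcsin(min(1,np.linalg.norm(w))),3))
E
python3 s.py; python3 plan.py 509.5 229.8 262 61 26 5 0 | sed 's/np.float64(\([^)]*\))/\1/g'
```

```text
13.3333 tcp [ 552.1 -353.5  250.3] grip [ 552.7 -352.7  268.9] yaw 143.1 tilt 2.9 w 13.2 [ 0.1 -0.4 -1.6] [ 0.06 -0.04  0.08] q [ 1.07  0.75 -1.16  1.37  0.72  1.49  0.86]
level rotvec (tool) [-0.051 -0.001  0.   ]
[[0, 0, 0.013, 3.0, 4.0, -0.0, 0.0], [0, 0, 0.026, 8.0, 8.0, -0.0, 0.0], [0, 0, 0.039, 11.0, 12.0, -1.0, 0.0], [0, 0, 0.052, 15.0, 14.0, -0.0, 0.0], [0, 0, 0.065, 20.0, 18.0, -1.0, 0.0]]
[[0, 0, 0.065, 21.0, 16.0, -0.0, 0.0], [0, 0, 0.066, 22.0, 15.0, -1.0, 0.0], [0, 0, 0.065, 23.0, 14.0, -0.0, 0.0], [0, 0, 0.065, 23.0, 12.0, -1.0, 0.0], [0, 0, 0.065, 25.0, 10.0, -0.0, 0.0]]
[[0, 0, 0.065, 25.0, 8.0, -1.0, 0.0], [0, 0, 0.065, 26.0, 7.0, -0.0, 0.0], [0, 0, 0.065, 26.0, 6.0, -1.0, 0.0], [0, 0, 0.065, 26.0, 4.0, -0.0, 0.0], [0, 0, 0.066, 27.0, 1.0, -1.0, 0.0]]
[[0, 0, 0.065, 26.0, 1.0, -0.0, 0.0], [0, 0, 0.065, 27.0, -2.0, -1.0, 0.0], [0, 0, 0.065, 26.0, -3.0, -1.0, 0.0], [0, 0, 0.065, 26.0, -5.0, -0.0, 0.0], [0, 0, 0.065, 26.0, -7.0, -1.0, 0.0]]
[[0, 0, 0.065, 25.0, -8.0, -0.0, 0.0], [0, 0, 0.065, 25.0, -10.0, -1.0, 0.0], [0, 0, 0.052, 19.0, -9.0, -0.0, 0.0], [0, 0, 0.04, 14.0, -8.0, -0.0, 0.0], [0, 0, 0.026, 9.0, -5.0, -1.0, 0.0]]
[[0, 0, 0.013, 5.0, -3.0, 0.0, 0.0]]
```

>>> play_rows(
  increments=[
    [-0.05,0,0,0,1,-3,0],
    [0,0,0.02,6,6,-4,0],
    [0,0,0.04,11,12,-4,0],
    [0,0,0.05,15,14,-2,0],
    [0,0,0.065,20,18,0,0],
  ],
)

```text
time_s: 13.75
tool_pos: [545.0, -281.5, 261.7]
eef_rot: [0.4, 0.916, -0.002, -0.002]
ft_force: [0.2, 0.6, -1.9]
gripper_width: 13.2
```

>>> play_rows(
  increments=[
    [0,0,0.065,21,16,0,0],
    [0,0,0.065,22,15,0,0],
    [0,0,0.065,23,14,0,0],
    [0,0,0.065,23,12,0,0],
    [0,0,0.065,25,10,0,0],
  ],
)

```text
time_s: 14.17
tool_pos: [533.0, -147.2, 261.5]
eef_rot: [0.543, 0.84, -0.003, -0.002]
ft_force: [0.3, 0.3, -1.3]
gripper_width: 13.0
```

>>> play_rows(
  increments=[
    [0,0,0.065,25,8,0,0],
    [0,0,0.065,26,7,0,0],
    [0,0,0.065,26,6,0,0],
    [0,0,0.065,26,4,0,0],
    [0,0,0.065,27,1,0,0],
  ],
)

```text
time_s: 14.58
tool_pos: [519.8, -14.9, 261.2]
eef_rot: [0.671, 0.741, -0.004, -0.001]
ft_force: [0.4, 0.1, -0.6]
gripper_width: 13.4
```

>>> play_rows(
  increments=[
    [0,0,0.065,26,1,0,0],
    [0,0,0.065,27,-2,0,0],
    [0,0,0.065,26,-3,0,0],
    [0,0,0.065,26,-5,0,0],
    [0,0,0.065,26,-7,0,0],
  ],
)

```text
time_s: 15.0
tool_pos: [507.4, 117.0, 260.7]
eef_rot: [0.782, 0.623, -0.004, 0.0]
ft_force: [0.3, -0.6, -1.8]
gripper_width: 13.0
```

```bash
python3 s.py; python3 plan.py 509.5 229.8 262 61 8 4 0 | sed 's/np.float64(\([^)]*\))/\1/g'
```

```text
15.0 tcp [507.4 117.  260.7] grip [507.5 117.1 279.4] yaw 77.0 tilt 0.4 w 13.0 [ 0.3 -0.6 -1.8] [-0.   -0.05 -0.05] q [ 0.35  0.43 -0.93  1.71  0.37  1.2  -0.91]
level rotvec (tool) [-0.005  0.006  0.   ]
[[0, 0, 0.014, 6.0, -1.0, -0.0, 0.0], [0, 0, 0.028, 11.0, -3.0, -0.0, 0.0], [0, 0, 0.042, 16.0, -4.0, -0.0, 0.0], [0, 0, 0.056, 22.0, -6.0, -1.0, 0.0], [0, 0, 0.056, 21.0, -8.0, 0.0, 0.0]]
[[0, 0, 0.042, 15.0, -7.0, -0.0, 0.0], [0, 0, 0.028, 11.0, -4.0, -0.0, 0.0], [0, 0, 0.014, 5.0, -3.0, -0.0, 0.0]]
```

>>> play_rows(
  increments=[
    [-0.005,0.006,0.055,22,-5,0,0],
    [0,0,0.055,22,-6,0,0],
    [0,0,0.055,22,-7,0,0],
    [0,0,0.05,18,-7,0,0],
    [0,0,0.03,11,-4,0,0],
  ],
)

```text
time_s: 15.42
tool_pos: [509.2, 218.0, 260.7]
eef_rot: [0.852, 0.524, 0.0, -0.0]
ft_force: [0.3, 0.6, 0.1]
gripper_width: 13.1
```

>>> play_rows(
  increments=[
    [0,0,0.015,5,-2,0,0],
    [0,0,0,0,0,0,0],
    [0,0,0,0,0,0,0],
  ],
)

```text
time_s: 15.67
tool_pos: [510.7, 220.5, 261.1]
eef_rot: [0.855, 0.518, 0.0, 0.001]
ft_force: [0.3, 0.8, -2.3]
gripper_width: 12.8
```

```bash
python3 s.py; python3 plan.py 509.5 229.8 200 62 8 3 0 | sed 's/np.float64(\([^)]*\))/\1/g'; python3 - <<'E'
from h import *
import pickle
st=manip.get_state();f=eyes.grab_frame('scene');im=np.array(f["pixels"])[140:310,360:500];pickle.dump((st,dict(f)),open("s10.pkl","wb"))
cv2.imwrite("pics/s10.png",cv2.cvtColor(cv2.resize(im,None,fx=3.5,fy=3.5,interpolation=cv2.INTER_CUBIC),cv2.COLOR_RGB2BGR))
E
```

```text
15.6667 tcp [510.7 220.5 261.1] grip [510.7 220.5 279.8] yaw 62.4 tilt 0.1 w 12.8 [ 0.3  0.8 -2.3] [-0.03 -0.01 -0.03] q [ 0.09  0.47 -0.85  1.63  0.37  1.21 -1.31]
level rotvec (tool) [ 0.002 -0.     0.   ]
[[0, 0, 0.0, 0.0, -0.0, 3.0, 0.0], [0, 0, 0.001, 1.0, -1.0, 7.0, 0.0], [0, 0, 0.001, 2.0, -1.0, 10.0, 0.0], [0, 0, 0.002, 1.0, -1.0, 11.0, 0.0], [0, 0, 0.001, 1.0, -1.0, 10.0, 0.0]]
[[0, 0, 0.001, 1.0, -0.0, 10.0, 0.0], [0, 0, 0.001, 1.0, -1.0, 7.0, 0.0], [0, 0, 0.0, 1.0, -0.0, 3.0, 0.0]]
```

View pics/s10.png

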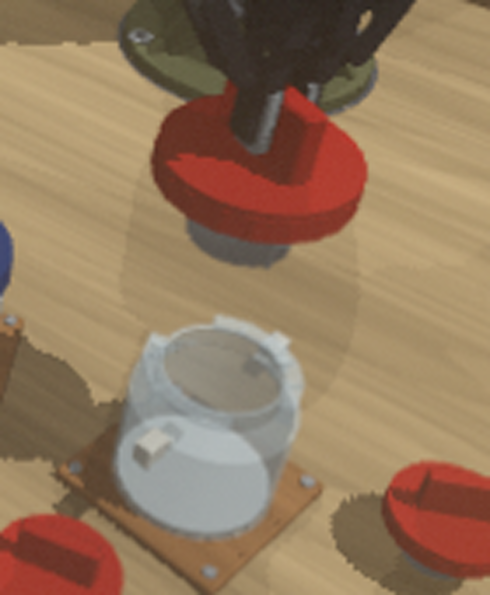

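>>> play_rows(
  increments=[
    [0,0,0,2,-1,6,0],
    [0,0,0,3,-2,12,0],
    [0,0,0,3,-2,14,0],
    [0,0,0,0,0,14,0],
    [0,0,0,0,0,10,0],
  ],
)

```text
time_s: 16.13
tool_pos: [509.8, 230.2, 204.0]
eef_rot: [0.855, 0.518, 0.001, 0.001]
ft_force: [-0.9, -0.6, -1.8]
gripper_width: 13.0
```

>>> play_rows(
  increments=[
    [0,0,0,0,0,5,0],
    [0,0,0,0,0,0,0],
    [0,0,0,0,0,0,0],
  ],
)

```text
time_s: 16.38
tool_pos: [510.5, 230.8, 201.1]
eef_rot: [0.855, 0.518, 0.001, 0.001]
ft_force: [0.5, 0.3, -1.1]
gripper_width: 13.4
```

```bash
python3 s.py; python3 plan.py 509.8 230.2 180 62.4 2 2 0 | sed 's/np.float64(\([^)]*\))/\1/g'; python3 - <<'E'
from h import *
import pickle
st=manip.get_state();f=eyes.grab_frame('scene');im=np.array(f["pixels"])[140:310,360:500];pickle.dump((st,dict(f)),open("s11.pkl","wb"))
cv2.imwrite("pics/s11.png",cv2.cvtColor(cv2.resize(im,None,fx=3.5,fy=3.5,interpolation=cv2.INTER_CUBIC),cv2.COLOR_RGB2BGR))
E
```

```text
16.3833 tcp [510.5 230.8 201.1] grip [510.4 230.8 219.8] yaw 62.4 tilt 0.2 w 13.4 [ 0.5  0.3 -1.1] [ 0.01  0.04 -0.04] q [ 0.05  0.52 -0.82  1.72  0.43  1.08 -1.38]
level rotvec (tool) [ 0.002 -0.002  0.   ]
[[0, 0, -0.0, -0.0, -0.0, 11.0, 0.0], [0, 0, -0.001, -1.0, -0.0, 10.0, 0.0]]
```

View pics/s11.png

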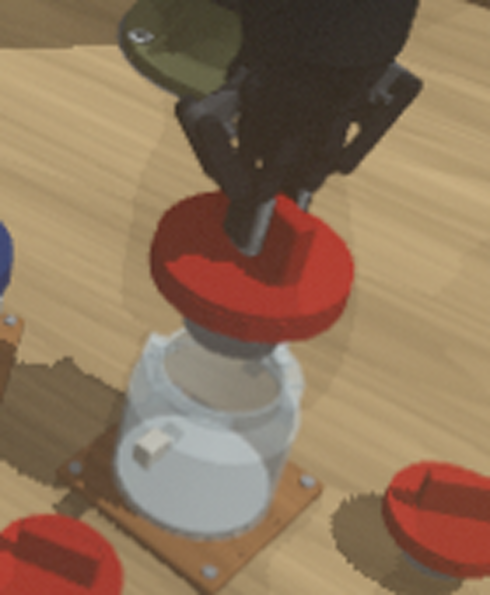

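```bash
python3 - <<'E'
from h import *
import pickle
st,f=pickle.load(open("s11.pkl","rb"));T=Tof(f);im=np.array(f["pixels"]);H,S,V=cv2.split(cv2.cvtColor(im,cv2.COLOR_RGB2HSV))
m=(((H<6)|(H>174))&(S>150)&(V>40)).astype(np.uint8);k,l,s,c=cv2.connectedComponentsWithStats(m);print(s[l[225,425]] , s[l[230,415]])
g=np.array([510.5,230.8,219.8]);P=[]
for z in(-24,-42):
  for a in np.linspace(0,2*np.pi,180):P.append(proj(f,T,g+[52*np.cos(a),52*np.sin(a),z]))
P=np.array(P);print(P.min(0),P.max(0))
E
```

```text
[ 407  195   54   42 1154] [     0      0    640    400 242688]
[402.44916765 194.07413765] [461.47172159 237.95289232]
```

>>> play_rows(
  increments=[
    [0,0,0,-1,0,6,0],
    [0,0,0,0,0,9,0],
    [0,0,0,0,0,10,0],
    [0,0,0,0,0,10,0],
    [0,0,0,0,0,8,0],
  ],
)

```text
time_s: 16.85
tool_pos: [509.7, 229.6, 156.6]
eef_rot: [0.855, 0.518, 0.001, 0.001]
ft_force: [-0.5, -0.1, -1.9]
gripper_width: 13.3
```

>>> play_rows(
  increments=[
    [0,0,0,0,0,8,0],
    [0,0,0,0,0,8,0],
    [0,0,0,0,0,6,0],
    [0,0,0,0,0,3,0],
    [0,0,0,0,0,0,0],
  ],
)

```text
time_s: 17.27
tool_pos: [509.9, 229.9, 132.3]
eef_rot: [0.855, 0.518, 0.001, 0.0]
ft_force: [0.2, 1.1, -1.7]
gripper_width: 13.4
```

```bash
python3 s.py
```

```text
17.2667 tcp [509.9 229.9 132.3] grip [509.8 229.9 151. ] yaw 62.4 tilt 0.1 w 13.4 [ 0.2  1.1 -1.7] [ 0.03 -0.02 -0.05] q [ 0.02  0.59 -0.77  1.81  0.5   0.94 -1.45]
level rotvec (tool) [ 0.002 -0.001  0.   ]
```

Free so far; 17 mm to the seat.

>>> play_rows(
  increments=[
    [0,0,0,0,0,4,0],
    [0,0,0,0,0,4,0],
    [0,0,0,0,0,4,0],
    [0,0,0,0,0,3,0],
    [0,0,0,0,0,1,0],
  ],
)

```text
time_s: 17.68
tool_pos: [510.1, 229.9, 116.6]
eef_rot: [0.855, 0.518, 0.001, 0.001]
ft_force: [-0.3, -0.4, -2.4]
gripper_width: 13.5
```

```bash
python3 s.py
```

```text
17.6833 tcp [510.1 229.9 116.6] grip [510.  229.8 135.3] yaw 62.4 tilt 0.2 w 13.5 [-0.3 -0.4 -2.4] [-0.06  0.05  0.02] q [ 0.01  0.61 -0.75  1.83  0.52  0.91 -1.47]
level rotvec (tool) [ 0.002 -0.002  0.   ]
```

>>> play_rows(
  increments=[
    [0,0,0,0,0,1,0],
    [0,0,0,0,0,0.5,0],
    [0,0,0,0,0,0,0],
  ],
)

```text
time_s: 17.93
tool_pos: [510.3, 230.1, 115.8]
eef_rot: [0.855, 0.518, 0.002, 0.001]
ft_force: [-0.4, -0.4, -1.6]
gripper_width: 13.3
```

```bash
python3 s.py
```

```text
17.9333 tcp [510.3 230.1 115.8] grip [510.2 230.  134.5] yaw 62.4 tilt 0.2 w 13.3 [-0.4 -0.4 -1.6] [-0.07  0.1  -0.01] q [ 0.01  0.61 -0.75  1.83  0.53  0.91 -1.47]
level rotvec (tool) [ 0.003 -0.002  0.   ]
```

>>> play_rows(
  increments=[
    [0,0,0,0,0,1,0],
    [0,0,0,0,0,0,0],
    [0,0,0,0,0,0,0],
  ],
)

```text
time_s: 18.18
tool_pos: [510.4, 230.1, 115.7]
eef_rot: [0.855, 0.518, 0.002, 0.001]
ft_force: [-1.2, -3.0, 7.7]
gripper_width: 13.2
```

```bash
python3 s.py
```

```text
18.1833 tcp [510.4 230.1 115.7] grip [510.3 230.1 134.4] yaw 62.4 tilt 0.2 w 13.2 [-1.2 -3.   7.7] [-0.38  0.77  0.03] q [ 0.01  0.61 -0.75  1.83  0.53  0.91 -1.47]
level rotvec (tool) [ 0.004 -0.002  0.   ]
```

>>> play_rows(
  increments=[
    [0,0,0.04,0,0,0,0],
    [0,0,0.08,0,0,0,0],
    [0,0,0.08,0,0,0,0],
    [0,0,0.08,0,0,0,0],
    [0,0,0.08,0,0,0,0],
  ],
)

```text
time_s: 18.6
tool_pos: [510.5, 229.7, 115.6]
eef_rot: [0.935, 0.355, 0.002, 0.001]
ft_force: [-2.4, -3.1, 8.7]
gripper_width: 12.9
```

>>> play_rows(
  increments=[
    [0,0,0.08,0,0,0,0],
    [0,0,0.08,0,0,0,0],
    [0,0,0.08,0,0,0,0],
    [0,0,0.08,0,0,0,0],
    [0,0,0.08,0,0,0,0],
  ],
)

```text
time_s: 19.02
tool_pos: [510.5, 229.7, 115.6]
eef_rot: [0.987, 0.162, 0.002, 0.0]
ft_force: [-1.0, -2.7, 6.9]
gripper_width: 12.9
```

```bash
python3 s.py
```

```text
19.0167 tcp [510.5 229.7 115.6] grip [510.5 229.7 134.3] yaw 18.6 tilt 0.3 w 12.9 [-1.  -2.7  6.9] [-0.55  0.63  0.16] q [-0.12  0.56 -0.54  1.83  0.38  0.85 -2.09]
level rotvec (tool) [ 0.001 -0.004  0.   ]
```

>>> play_rows(
  increments=[
    [0,0,0.08,0,0,0,0],
    [0,0,0.08,0,0,0,0],
    [0,0,0.08,0,0,0,0],
    [0,0,0.08,0,0,0,0],
    [0,0,0.08,0,0,0,0],
  ],
)

```text
time_s: 19.43
tool_pos: [510.6, 229.6, 115.6]
eef_rot: [0.999, -0.038, 0.002, -0.0]
ft_force: [-0.9, -2.9, 6.9]
gripper_width: 12.9
```

>>> play_rows(
  increments=[
    [0,0,0.04,0,0,0,0],
    [0,0,0,0,0,0,0],
    [0,0,0,0,0,0,0],
  ],
)

```text
time_s: 19.68
tool_pos: [510.6, 229.9, 115.6]
eef_rot: [0.998, -0.056, 0.002, -0.0]
ft_force: [0.0, -2.5, 6.8]
gripper_width: 13.0
```

```bash
python3 s.py; python3 -c "
from h import *
save(eyes.grab_frame('wrist'),'w12.png')"
```

```text
19.6833 tcp [510.6 229.9 115.6] grip [510.5 229.9 134.3] yaw -6.4 tilt 0.3 w 13.0 [ 0.  -2.5  6.8] [-0.51  0.5  -0.01] q [-0.2   0.54 -0.41  1.83  0.29  0.82 -2.44]
level rotvec (tool) [-0.001 -0.005  0.   ]
```

View pics/w12.png

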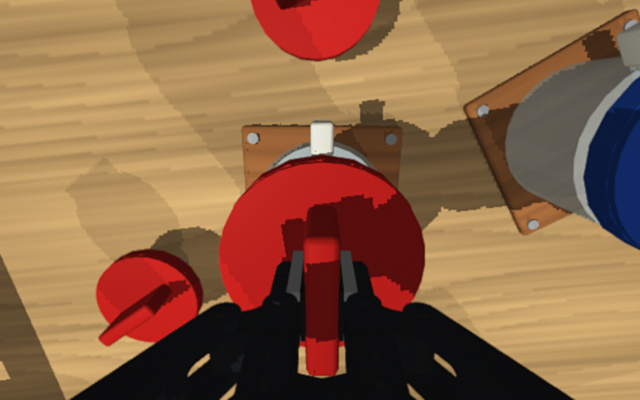

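>>> play_rows(
  increments=[
    [0,0,0,0,0,0,0.3],
    [0,0,0,0,0,0,0.6],
    [0,0,0,0,0,0,1],
    [0,0,0,0,0,0,1],
    [0,0,0,0,0,0,1],
  ],
)

```text
time_s: 20.15
tool_pos: [510.2, 230.2, 114.6]
eef_rot: [0.998, -0.056, 0.002, -0.0]
ft_force: [0.2, 0.1, 0.3]
gripper_width: 73.2
```

>>> play_rows(
  increments=[
    [0,0,0,0,0,0,1],
    [0,0,0,0,0,-5,1],
    [0,0,0,0,0,-15,1],
    [0,0,0,0,0,-30,1],
    [0,0,0,0,0,-40,1],
  ],
)

```text
time_s: 20.57
tool_pos: [508.5, 229.2, 203.6]
eef_rot: [0.998, -0.055, -0.001, 0.001]
ft_force: [2.5, -0.0, -0.2]
gripper_width: 85.3
```

>>> play_rows(
  increments=[
    [0,0,0,0,0,-40,1],
    [0,0,0,0,0,-20,1],
    [0,0,0,0,0,0,1],
    [0,0,0,0,0,0,1],
  ],
)

```text
time_s: 20.9
tool_pos: [510.2, 230.2, 266.1]
eef_rot: [0.998, -0.056, 0.003, -0.001]
ft_force: [-0.8, -0.9, -0.5]
gripper_width: 85.6
```

```bash
python3 s.py; python3 - <<'E'
from h import *
import pickle
st=manip.get_state();f=eyes.grab_frame("wrist");save(f,"w13.png");pickle.dump((st,dict(f)),open("w13.pkl","wb"))
im=np.array(f["pixels"]);cv2.imwrite("pics/w13z.png",cv2.cvtColor(cv2.resize(im[90:250,240:390],None,fx=3.7,fy=3.7,interpolation=cv2.INTER_CUBIC),cv2.COLOR_RGB2BGR))
f=eyes.grab_frame("scene");save(f,"s13.png");f=eyes.grab_frame("top");save(f,"t13.png")
im=np.array(f["pixels"])[150:250,340:490];cv2.imwrite("pics/t13z.png",cv2.cvtColor(cv2.resize(im,None,fx=5,fy=5,interpolation=cv2.INTER_CUBIC),cv2.COLOR_RGB2BGR))
E
```

```text
20.9 tcp [510.2 230.2 266.1] grip [510.  230.2 284.8] yaw -6.4 tilt 0.4 w 85.6 [-0.8 -0.9 -0.5] [-0.01  0.07 -0.01] q [-0.15  0.39 -0.47  1.62  0.19  1.16 -2.35]
level rotvec (tool) [-0.002 -0.006  0.   ]
```

View pics/w13z.png

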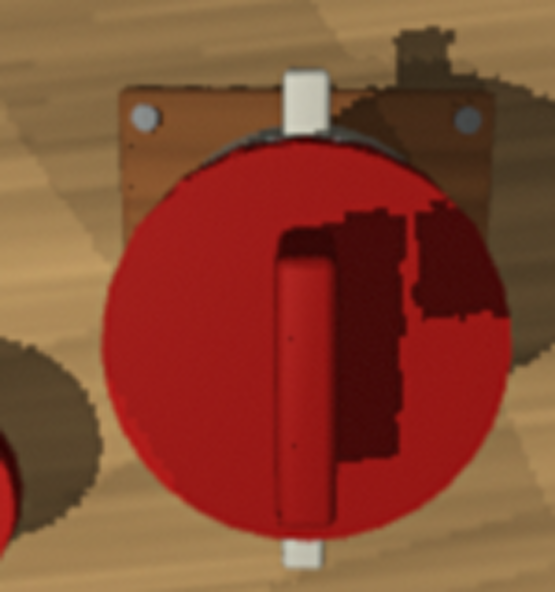

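View pics/t13z.png

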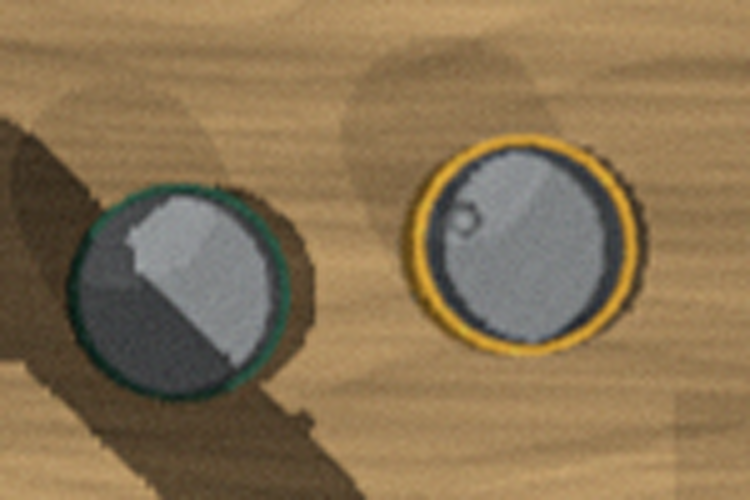

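View pics/s13.png

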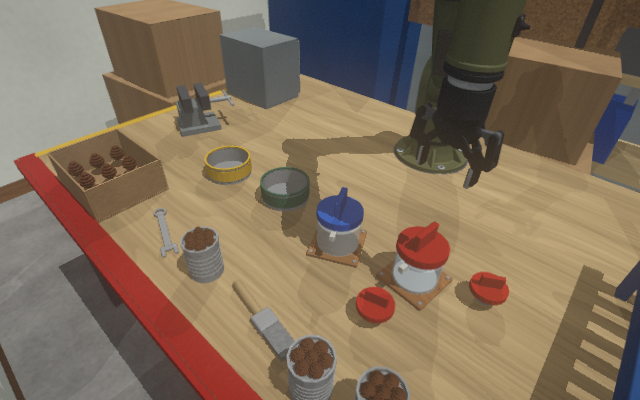

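```bash
python3 -c "
from h import *
print(workorder.hand_in(),manip.get_state()['time_s'])"
```

```text
the job is handed in; nothing more can be done
the job is handed in; nothing more can be done
```

I unscrewed the red cap, lifted it out with its tray and tipped the ball into the yellow-banded tin. I then put the cap back on its jar, screwed it shut, released it and raised the gripper clear. I handed the job in at about 21 s of the 59 s allowed; the hand-in gives no verdict.

My last checks:
- **Ball:** the top view shows it inside the yellow tin, about 40 mm from the centre (limit 64 mm).
- **Tin:** it stands where it was and looks upright in the top and scene views. I did not measure its tilt.
- **Cap seat:** before release the grip sat at the same height as when I first gripped the shut cap, within 0.1 mm, pressing lightly on the rim. It was about 1 mm off the jar's measured centre, and the tool was level to 0.3 degrees.
- **Cap angle:** the bar was set at -6.4 degrees and the tabs measure -7.0 degrees. The wrist view after release shows the bar in line with both tabs.
- **Robot:** it was clear of everything, about 115 mm above the cap's bar, with the measured force near zero.

No check failed or disagreed.

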